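Refit the fallen knob of the table-top gas burner and hold it pressed

TASK

The control knob of the little white gas burner has come off and lies on its side on the worktop. Stand the knob upright on the worktop, then pick it up, turn it so that the D-shaped hole in its underside matches the D-shaped stem on the burner, and push it fully home on the stem. Finish while still holding the knob pressed right down against the stem's spring, as one does to light the gas (do not let go), and leave the tin, the spice jar and the glass jar where they stand.

Things in the scene. Friction and masses are not known exactly. Their poses are not given: they have to be found in the camera images.
- knob: Loose black knob, 50 g. Origin: centre of underside; +z to its top; +x to its white pointer line. Round skirt 41 mm diameter, z = 0 to 10 mm; above it, to z = 46 mm, a bar 42 mm long in x, 24 mm thick in y (grip across the 24). At the start it lies on the bar's -x end: +x up, +z level, roughly to the robot's left (world +y), origin 21 mm up. Upright, it stands stably on its skirt.
- knob_hole (a point): Centre of the mouth of the hole in the knob's underside (the knob's origin, same axes). The hole is D-shaped: 17.6 mm diameter, its flat 4.0 mm from the axis on the +x (pointer) side, 22 mm deep with a solid ceiling.
- knob_pointer (a point): The outer end of the white pointer line at the knob's top: 21 mm from the knob's axis along its +x, 46 mm above its underside.
- burner: The white gas burner, fixed, 95 mm (x) by 160 mm (y) by 45 mm high. Origin: centre of its underside, on the worktop. The stem stands at x = 0, y = -50 mm of its frame. The round burner with a four-armed pan support (44 mm radius, top 69 mm above the worktop) is centred at x = 0, y = +31 mm.
- stem_foot (a point): Point on the axis of the burner's vertical steel stem, 30 mm below its tip; level with the burner's top face (z = 45 mm) while unpressed, sinks with the stem. The stem is D-shaped, 16 mm diameter, its flat 3 mm from the axis on this point's +x side. It does not turn; its angle differs at each start. A collar 33 mm wide, 3 mm high, open inside, surrounds its foot.
- stem_tip (a point): Centre of the stem's tip, z = 75 mm when unpressed; the last 6 mm taper to 11 mm diameter; same axes as stem_foot. The knob goes on only with knob +x along stem +x (within about 6 degrees). Fully home, the tip meets the ceiling of the hole and the knob's underside is 22 mm below the tip (8 mm above stem_foot).
- stem (a joint): How far the stem is pushed in: 0 = out (sprung), 0.006 m = right down on its stop. The spring takes about 3.5 N to start and 8 N at the stop.
- tin: Bystander: a tin, 86 mm diameter, 40 mm high; origin at the centre of its underside. Leave alone.
- spice_jar: Bystander: a red-capped spice jar, 45 mm diameter, 106 mm high; origin at the centre of its underside. Leave alone.
- glass_jar: Bystander: a glass jar with a grey lid, 71 mm diameter, 102 mm high; origin at the centre of its underside. Leave alone.

How it is judged:
On the way, in this order (a step that is already met when the one before it is completed fails the run):
1. the knob stands upright on the worktop (angle between knob's own z axis and vertical below 0.1 rad and height (world z) of knob below 0.006 m and height (world z) of knob_pointer above 0.04 m and linear speed of knob below 0.05 m/s), for 0.2 s.
2. the knob is keyed onto the stem, fully home (horizontal distance between knob and stem_foot below 0.003 m and z of knob in the frame of stem_foot below 0.0105 m and x of knob_pointer in the frame of stem_foot above 0.01 m and angle between knob's own z axis and vertical below 0.12 rad and angle between the x axis of knob and the x axis of stem_foot, either way round below 0.2 rad), for 0.2 s.
At the end, for the whole second after the job is handed in: The knob is home on the stem: axes within 3 mm, tilt under 0.12 rad, pointer within 0.2 rad of the stem's flat side, stem tip within 2.5 mm of the hole's ceiling; the robot still holds it (over 2 N at the fingers), at rest, the stem pressed over 4.2 of its 6 mm (all of step 2 and value of joint stem above 0.0042 m and contact force between the fingers and knob above 2 N and linear speed of knob below 0.02 m/s); the arm keeps its last pose, push and grip.
It fails at once if a bystander (tin, spice jar, glass jar) is moved more than 30 mm or tipped over (distance of any of tin, spice_jar, glass_jar from where it was at the start of the episode above 0.03 m or angle between any of tin, spice_jar, glass_jar's own z axis and vertical above 0.5 rad).
It also fails if it takes over 72 s, if anything falls off the work surface, if the arm or the gripper's body presses on something with over 40 N, if the wrist force passes 120 N, or if a joint passes its speed limit or range.

ROBOT

A 6-joint arm with a two-finger parallel gripper is mounted at the origin on a cart in front of the work surface, level with it; the furniture and walls round the work are solid. World frame = base frame: x ahead of the robot, y to its left, z up, the work surface at z = 0. Lengths are in m, angles in rad, forces in N, time in s.
With the tool pointing down it reaches from about 0.325 to 0.85 m from the base axis. Payload 15.5 kg.
Tool frame: the origin (TCP) lies between the finger pads; the fingertips stand 17 mm ahead of it and the grasp point (between the pads) lies 2 mm behind it; z points along the fingers, y is the line along which they close (so a half turn about z gives the same grasp; the last joint's range is limited). The gripper opens to 91 mm and grips with 3 to 60 N. Pads are 32 mm wide; open, the fingers measure 118 mm over their backs; the gripper's body (76 mm by 178 mm) begins 60 mm behind the grasp point.
Start: joints at [1.234, 0.494, 1.345, -0, 1.302, -0.096], TCP at [0.149, 0.607, 0.231] pointing down, gripper open.
Joint ranges: [-2.91, 2.91], [-0.82, 2.16], [0.22, 2.67], [-1.22, 4.37], [0.12, 2.79], [-3.08, 3.08]. Speed limits (rad/s): [1.89, 1.89, 2.57, 3.01, 3.01, 3.01].

INTERFACE

Orientations are given as a unit quaternion [x, y, z, w].
In Python, from station import env gives the robot as it stands.
- The arm moves only by the tool inch_along, called after "Emit:" in YAML: its name, and indented under it one key for each argument. Schema: {"type":"object","properties":{"moves":{"type":"array","items":{"type":"array","prefixItems":[{"type":"array","items":{"type":"number"},"minItems":3,"maxItems":3},{"type":"array","items":{"type":"number"},"minItems":3,"maxItems":3}],"minItems":2,"maxItems":2},"minItems":1,"maxItems":20},"jaw":{"type":"number"},"force":{"type":"number"},"only":{"type":"string"},"quiet":{"type":"boolean"},"lines":{"type":"string"}},"required":["moves"],"additionalProperties":false}. moves is a list of rows, 1 to 20 of them, each written [[dx, dy, dz], [rx, ry, rz]]: dx, dy, dz in m, then a rotation vector rx, ry, rz in rad; each row is the pose to reach, as a shift and turn from the pose commanded when the call began, along the tool's axes at that moment; what a row does not reach only later rows make up. A row lasts 1/8 s, in which the tool goes at most 0.0625 m and 0.188 rad, less where a joint would pass 70% of its speed; a pose out of reach is approached as far as the arm can. jaw is the finger opening in m, set as the call begins (left out keeps the last). The fingers move at their own pace and stop on an object; force is the grip in N (left out, the last holds). Time passes only in rows, so rows that do not move let the fingers close. The tool returns the time, the measured TCP pose, the force, the opening and the grip force at its end. only (a regular expression) keeps the lines of the reply that match it, lines (a string "A,B") keeps lines A to B, and quiet returns only ok. Input that does not fit is refused with a message, and nothing moves.
- env.get_state(): the state, without advancing time (a new reading comes with each control period).
- env.grab_frame(name): name is "side" or "top" or "wrist"; returns a dict with "color" (420x560x3 uint8, blue, green, red), "fov_y" (degrees; the focal length in pixels is half the picture's height over the tangent of half this angle, whatever the lens; pixels are square), "cx", "cy" (the principal point, pixels), "k1" (the pictures are not rectified: a ray, as slopes to the right and down, at radius r is drawn at 1 + k1 r^2 times it, then the intrinsics apply), "rvec" (rotation vector, rad) and "tvec" (3), from world to camera coordinates, as OpenCV has them; the wrist camera has in their place "hand_eye" (4x4, takes a point from camera to tool coordinates, whose origin is the TCP and whose axes are the flange's). Camera axes: x right, y down, z forward; pixel columns grow to the right and rows downward; lengths in m; the calibration is good to about 2 mm. A picture is of the moment at which its call begins: read the wrist's pose just before it. There is no depth.
- env.finish_job(): hands the job in; it is judged then, once.
The state is a dict: "clock": time; "q": joint angles; "joint_vel": joint speeds; "joint_efforts": joint torques, N m; "position": TCP position; "tcp_rot": TCP orientation; "contact_force": force on the tool from outside, world axes, zero at the start; "moment": the same for the moment, N m; "grip_width": finger opening in m; "finger_force": force on a finger pad.
Only numpy, scipy, OpenCV 4.12 (cv2) and the standard library are available. Lean on these libraries where they do the work, as an engineer would, in place of code of your own. Each camera call takes 0.05 s, during which the arm holds its last target. There are 200 camera calls.

## Working session

There is one attempt and no reset: what is moved stays moved. The work goes in short steps, Python scripts to look and compute and a tool call to move; the robot and the scene stay as the last step left them, time stands still between calls to the robot, and variables do not carry over. Pictures are saved under pics/ and viewed, at most 10 in all, crops included, and the job is handed in when it is done.

```bash
ls; mkdir -p pics; python3 - <<'E'
from station import env
import cv2,json
s=env.get_state(); print(s)
for n in ("side","top","wrist"):
    f=env.grab_frame(n); cv2.imwrite(f"pics/{n}0.png",f["color"]); print(n,{k:v for k,v in f.items() if k!="color"})
E
```

```text
pics
station.py
{'clock': 0.0, 'q': array([ 1.23449511e+00,  4.94160022e-01,  1.34616236e+00, -4.38128649e-05,
        1.30247780e+00, -9.55008577e-02]), 'joint_vel': array([ 0.00070737, -0.00070948, -0.00070067,  0.00211043,  0.00136539,
       -0.00016195]), 'joint_efforts': array([ 2.76150487e-03, -8.78810120e+01, -3.81854796e+01,  7.07710558e-02,
        5.32625592e-02, -1.73975022e-04]), 'position': array([0.14893831, 0.60661275, 0.23034207]), 'tcp_rot': array([ 1.20103700e-01,  9.92761168e-01, -5.94271420e-04, -1.08714229e-04]), 'contact_force': array([-0.84774707,  0.07389882,  0.45649234]), 'moment': array([-0.00306586, -0.01866326,  0.02859185]), 'finger_force': 0.0, 'grip_width': 0.09114136833861931}
side {'fov_y': 55.58715424939976, 'cx': 276.636656575074, 'cy': 211.8023980747857, 'k1': -0.035150446269921275, 'rvec': array([ 0.43160072, -2.4714955 ,  1.61217781]), 'tvec': array([0.58179721, 0.19981453, 0.875963  ])}
top {'fov_y': 51.21320530851273, 'cx': 274.03119001529063, 'cy': 210.74217676903237, 'k1': -0.021705887385493918, 'rvec': array([ 2.15466041, -2.17929366,  0.13703978]), 'tvec': array([-0.06154638,  0.61937249,  0.9564945 ])}
wrist {'fov_y': 67.29970499335316, 'cx': 278.9882785978149, 'cy': 218.63626268596795, 'k1': -0.018084202052917095, 'hand_eye': array([[ 9.58664906e-04, -9.64964941e-01, -2.62377104e-01,
         7.45842214e-02],
       [ 9.99999521e-01,  9.76666307e-04,  6.18030375e-05,
        -1.09296260e-03],
       [ 1.96617112e-04, -2.62377037e-01,  9.64965415e-01,
        -1.53230205e-01],
       [ 0.00000000e+00,  0.00000000e+00,  0.00000000e+00,
         1.00000000e+00]])}
```

```bash
python3 - <<'E'
import cv2,numpy as np
a=cv2.imread("pics/top0.png");cv2.imwrite("pics/t0.png",cv2.resize(a,(784,588)))
a=cv2.imread("pics/side0.png");cv2.imwrite("pics/s0.png",cv2.resize(a,(784,588)))
E
```

```text
(no output)
```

View pics/t0.png

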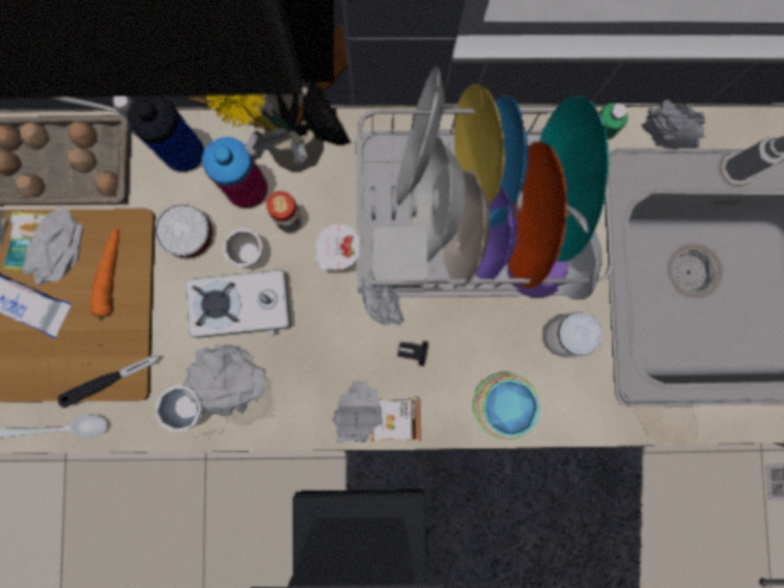

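View pics/s0.png

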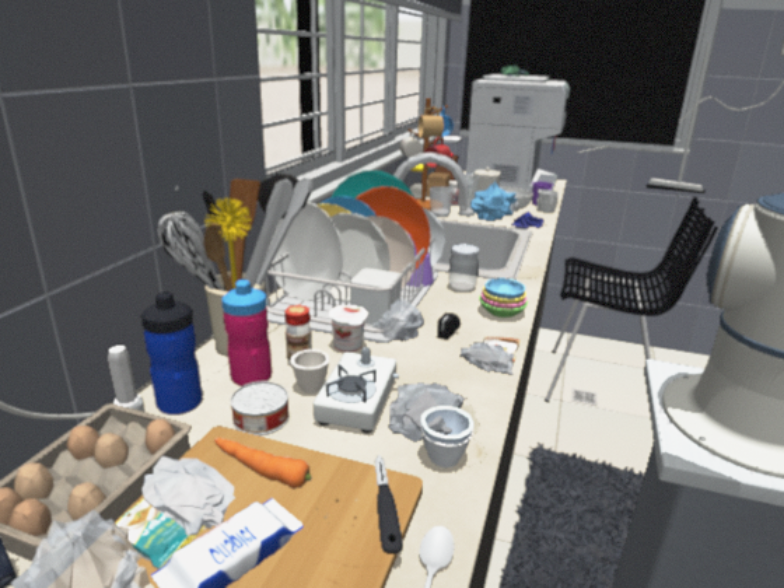

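The top view shows the knob at about (412,352), skirt to the right, and the stem at (268,297). The burner is centred at about (238,303), at 1.4x scale. In the side view the knob is at (448,324) and the stem at (366,355).

```bash
cat > h.py <<'E'
import numpy as np,cv2
from scipy.spatial.transform import Rotation as R
def cam(f,s=None):
    h,w=f["color"].shape[:2]; F=h/2/np.tan(np.radians(f["fov_y"]/2))
    K=np.array([[F,0,f["cx"]],[0,F,f["cy"]],[0,0,1.]]); D=np.array([f["k1"],0,0,0,0.])
    if "rvec" in f: Rm=cv2.Rodrigues(f["rvec"])[0]; t=np.array(f["tvec"])
    else:
        T=np.eye(4);T[:3,:3]=R.from_quat(s["tcp_rot"]).as_matrix();T[:3,3]=s["position"]
        W=np.linalg.inv(T@f["hand_eye"]);Rm,t=W[:3,:3],W[:3,3]
    return K,D,Rm,t
def back(c,uv,z):
    K,D,Rm,t=c
    p=cv2.undistortPoints(np.array(uv,float).reshape(-1,1,2),K,D)[:,0]
    d=np.c_[p,np.ones(len(p))]@Rm; o=-Rm.T@t
    return o+d*((z-o[2])/d[:,2])[:,None]
def proj(c,P):
    K,D,Rm,t=c
    return cv2.projectPoints(np.array(P,float).reshape(-1,3),cv2.Rodrigues(Rm)[0],t,K,D)[0][:,0]
E
python3 - <<'E'
from h import *
from station import env
f=env.grab_frame("top");c=cam(f)
print(-c[2].T@c[3])
for n,uv,z in [("knob",(412,352),.03),("skirt",(424,352),.03),("bar end",(399,350),.03),("stem",(268,297),.075),("burnerc",(216,304),.069),("burner corners",(187,283),.045),("",(284,270),.045),("",(289,327),.045),("",(190,336),.045),("tin",(183,231),.04),("spice",(282,204),.106),("glass",(580,333),.1),("cup",(337,247),.05),("cup2",(243,248),.05),("bag",(382,303),.03),("cloth",(225,378),.03),("foil",(357,412),.03)]:
    print(n,back(c,np.array(uv)/1.4,z).round(3))
E
```

```text
[ 0.50435498 -0.05715092  1.02208208]
knob [[ 0.526 -0.113  0.03 ]]
skirt [[ 0.526 -0.133  0.03 ]]
bar end [[ 0.53  -0.092  0.03 ]]
stem [[0.613 0.111 0.075]]
burnerc [[0.604 0.193 0.069]]
burner corners [[0.64  0.247 0.045]]
 [[0.66  0.091 0.045]]
 [[0.568 0.083 0.045]]
 [[0.555 0.24  0.045]]
tin [[0.727 0.257 0.04 ]]
spice [[0.752 0.086 0.106]]
glass [[ 0.55  -0.364  0.1  ]]
cup [[0.696 0.006 0.05 ]]
cup2 [[0.696 0.157 0.05 ]]
bag [[ 0.606 -0.066  0.03 ]]
cloth [[0.488 0.187 0.03 ]]
foil [[ 0.432 -0.024  0.03 ]]
```

```bash
cat >> h.py <<'E'
def go(s,pos,Rg):
    """delta row from measured pose s to world pose"""
    R0=R.from_quat(s["tcp_rot"])
    return np.r_[R0.inv().apply(np.array(pos)-s["position"]),(R0.inv()*Rg).as_rotvec()].round(4)
def down(az):  # tool z down, tool x at azimuth az
    x=np.array([np.cos(az),np.sin(az),0]);z=np.array([0,0,-1.])
    return R.from_matrix(np.c_[x,np.cross(z,x),z])
E
python3 - <<'E'
from h import *
from station import env
print(go(env.get_state(),[.613,.111,.22],down(np.pi/2)))
E
```

```text
[-5.689e-01 -3.708e-01  1.080e-02 -6.000e-04  4.000e-04  1.330e+00]
```

Emit:
inch_along:
  moves:
    - [[-0.05,-0.034,0],[0,0,0.17]]
    - [[-0.1,-0.068,0],[0,0,0.34]]
    - [[-0.15,-0.1,0],[0,0,0.5]]
    - [[-0.2,-0.13,0],[0,0,0.65]]
    - [[-0.25,-0.165,0],[0,0,0.8]]
    - [[-0.3,-0.2,0],[0,0,0.95]]
    - [[-0.35,-0.23,0],[0,0,1.1]]
    - [[-0.4,-0.265,0],[0,0,1.25]]
    - [[-0.45,-0.3,0],[0,0,1.33]]
    - [[-0.5,-0.33,0.005],[0,0,1.33]]
    - [[-0.55,-0.36,0.01],[0,0,1.33]]
    - [[-0.569,-0.371,0.011],[0,0,1.33]]
    - [[-0.569,-0.371,0.011],[0,0,1.33]]
    - [[-0.569,-0.371,0.011],[0,0,1.33]]
    - [[-0.569,-0.371,0.011],[0,0,1.33]]

```text
clock: 2.08
position: [0.6123, 0.1122, 0.2202]
tcp_rot: [0.707, 0.708, 0.0, -0.0]
contact_force: [-0.6, 0.5, -0.7]
grip_width: 0.0912
finger_force: 0.0
```

```bash
python3 - <<'E'
from h import *
from station import env
s=env.get_state();f=env.grab_frame("wrist");cv2.imwrite("pics/w1.png",f["color"])
import pickle;pickle.dump((s,f),open("w1.pkl","wb"))
print(s["q"],go(s,[.526,-.113,.18],down(np.pi/2)), proj(cam(f,s),[.613,.111,.075]))
E
```

```text
[8.52434148e-02 4.99956976e-01 1.36559845e+00 1.59377089e-04
 1.27609591e+00 8.37077139e-02] [-2.251e-01 -8.670e-02  4.020e-02 -1.000e-04 -1.000e-04  1.500e-03] [[280.5334228  211.77070655]]
```

View pics/w1.png

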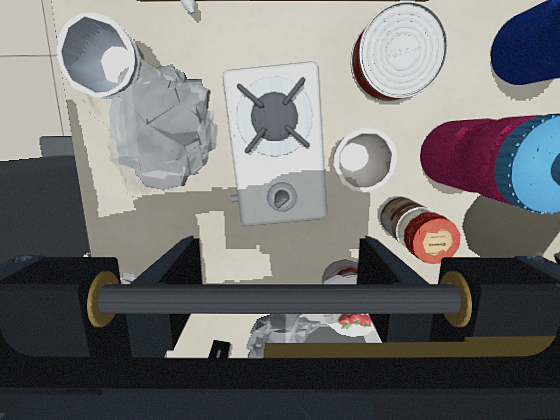

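The burner's stem is at about (281,197) with the tin, jars and cup to the upper right; I zoom on the stem.

```bash
python3 -c "
import cv2;a=cv2.imread('pics/w1.png')[160:230,230:340];cv2.imwrite('pics/w1c.png',cv2.resize(a,None,fx=7,fy=7,interpolation=cv2.INTER_CUBIC))"
```

Emit:
inch_along:
  moves:
    - [[-0.05,-0.02,0.01],[0,0,0]]
    - [[-0.1,-0.04,0.02],[0,0,0]]
    - [[-0.15,-0.06,0.03],[0,0,0]]
    - [[-0.2,-0.08,0.04],[0,0,0]]
    - [[-0.225,-0.087,0.04],[0,0,0]]
    - [[-0.225,-0.087,0.04],[0,0,0]]
    - [[-0.225,-0.087,0.04],[0,0,0]]
    - [[-0.225,-0.087,0.04],[0,0,0]]

```text
clock: 3.12
position: [0.5264, -0.1129, 0.1801]
tcp_rot: [0.707, 0.708, 0.0, 0.0]
contact_force: [0.7, 0.0, -0.2]
grip_width: 0.0911
finger_force: 0.0
```

```bash
python3 - <<'E'
from h import *
from station import env
s=env.get_state();f=env.grab_frame("wrist");cv2.imwrite("pics/w2.png",f["color"])
import pickle;pickle.dump((s,f),open("w2.pkl","wb"))
E
```

```text
(no output)
```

View pics/w1c.png

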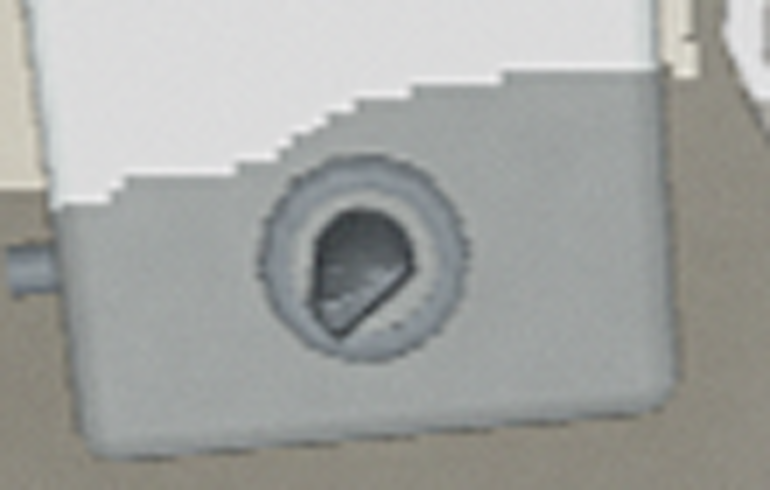

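View pics/w2.png

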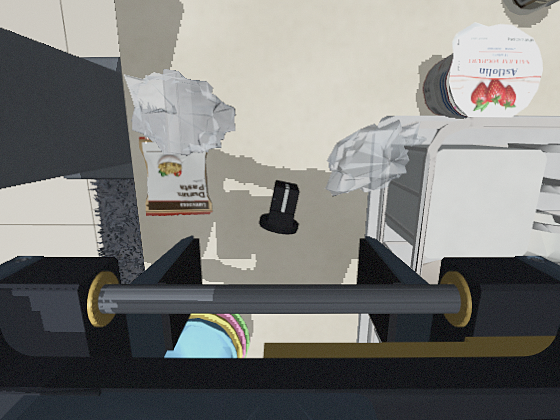

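The stem's flat faces lower right in the picture (roughly world azimuth -47°). In w2 the knob is at about (282,208), skirt down, pointer line up the middle. I crop it.

```bash
python3 -c "
import cv2;a=cv2.imread('pics/w2.png')[170:245,240:320];cv2.imwrite('pics/w2c.png',cv2.resize(a,None,fx=8,fy=8,interpolation=cv2.INTER_CUBIC))"
```

```text
(no output)
```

View pics/w2c.png

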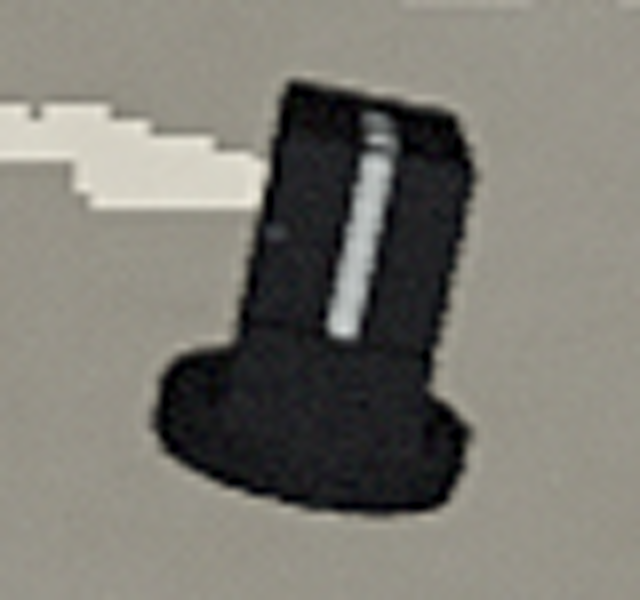

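The pointer line runs from crop (378,150) to (343,335), i.e. image (287.3,188.8) to (282.9,211.9).

```bash
python3 - <<'E'
from h import *
import pickle
s,f=pickle.load(open("w2.pkl","rb"));c=cam(f,s)
p=back(c,[(240+378/8,170+150/8),(240+343/8,170+335/8)],.042);print(p)
d=p[0]-p[1];L=np.hypot(*d[:2]);a=np.arctan2(d[1],d[0]);print(L,np.degrees(a))
u=d/L; o=p[0]-.046*u; o[2]=.021; print("origin",o,"z axis",u)
# tool: approach 45deg down toward -u, grasp at knob x=.010,z=.037 -> TCP is 2mm ahead of grasp point
z=(-u-np.array([0,0,1]))/2**.5; y=np.array([u[1],-u[0],0]); x=np.cross(y,z)
Rg=R.from_matrix(np.c_[x,y,z]); g=o+.037*u+[0,0,.010]; tcp=g+.002*z
print("axes",x,y,z,"tcp",tcp)
pre=tcp-.06*z
print(go(s,pre,Rg),go(s,tcp,Rg))
s,f=pickle.load(open("w1.pkl","rb"));c=cam(f,s)
print("collar",back(c,[(282,196.9)],.048))
E
```

```text
[[ 0.53331083 -0.0902151   0.042     ]
 [ 0.52935384 -0.11244823  0.042     ]]
0.022582515370722346 79.90832437176029
origin [ 0.52525054 -0.13550342  0.021     ] z axis [0.17522369 0.98452865 0.        ]
axes [ 0.12390186  0.69616688 -0.70710678] [ 0.98452865 -0.17522369  0.        ] [-0.12390186 -0.69616688 -0.70710678] tcp [ 0.53148601 -0.10046819  0.02958579]
[ 0.0542  0.0125  0.108   0.07   -0.7834  0.1682] [ 0.0124  0.005   0.1505  0.07   -0.7834  0.1682]
collar [[0.6146539  0.12038326 0.048     ]]
```

```bash
python3 - <<'E'
from h import *
import pickle
s,f=pickle.load(open("w2.pkl","rb"));c=cam(f,s)
img=cv2.resize(f["color"][170:245,240:320],None,fx=8,fy=8,interpolation=cv2.INTER_CUBIC)
m=((f["color"].max(2)<75)*255).astype(np.uint8)
n,lab=cv2.connectedComponents(m); blob=lab==lab[215,280]; print(blob.sum())
th=np.linspace(0,2*np.pi,60)
def mask(x,y,a):
    u=np.array([np.cos(a),np.sin(a),0]);k=np.array([0,0,1.]);v=np.array([u[1],-u[0],0]);o=np.array([x,y,.021])
    sk=[o+zz*u+.0205*(np.cos(t)*k+np.sin(t)*v) for zz in (0,.01) for t in th]
    br=[o+zz*u+i*k+j*v for zz in (.01,.046) for i in(.021,-.021) for j in (-.012,.012)]
    M=np.zeros((75*8,80*8),np.uint8)
    for P in(sk,br):
        q=(proj(c,P)-[240,170]+.5)*8; cv2.fillConvexPoly(M,cv2.convexHull(q.astype(np.int32)),255)
    return M
B=cv2.resize(np.where(blob,255,0).astype(np.uint8)[170:245,240:320],None,fx=8,fy=8,interpolation=cv2.INTER_LINEAR)>127
# fill holes (pointer line)
cs,_=cv2.findContours(B.astype(np.uint8),cv2.RETR_EXTERNAL,cv2.CHAIN_APPROX_NONE);B=np.zeros(B.shape,np.uint8);cv2.drawContours(B,cs,-1,1,-1);B=B>0
from scipy.optimize import minimize
cost=lambda p:np.mean((mask(p[0]/100,p[1]/100,p[2])>0)!=B)
r=minimize(cost,[52.5,-13.5,1.395],method="Nelder-Mead",options=dict(initial_simplex=[[52.5,-13.5,1.395],[53.1,-13.5,1.395],[52.5,-12.9,1.395],[52.5,-13.5,1.5]]))
print(r.x[:2]/100,np.degrees(r.x[2]),r.fun,B.mean())
E
```

```text
1335
[ 0.52468168 -0.13417925] 80.19963357106802 0.021703125 0.24160416666666668
```

Emit:
inch_along:
  moves:
    - [[0.012,0.003,0.02],[0.014,-0.16,0.034]]
    - [[0.024,0.006,0.045],[0.028,-0.32,0.068]]
    - [[0.036,0.009,0.07],[0.042,-0.48,0.1]]
    - [[0.048,0.012,0.09],[0.056,-0.64,0.136]]
    - [[0.054,0.012,0.108],[0.07,-0.783,0.168]]
    - [[0.054,0.012,0.108],[0.07,-0.783,0.168]]
    - [[0.054,0.012,0.108],[0.07,-0.783,0.168]]
    - [[0.054,0.012,0.108],[0.07,-0.783,0.168]]
  jaw: 0.06
  force: 20

```text
clock: 4.18
position: [0.5385, -0.0608, 0.0734]
tcp_rot: [0.709, 0.593, -0.292, 0.245]
contact_force: [0.0, 0.3, 0.2]
grip_width: 0.0604
finger_force: 0.0
```

```bash
python3 - <<'E'
from h import *
from station import env
s=env.get_state();print(s["q"])
x,y,z=np.array([[ 0.1239,0.69617,-0.70711],[0.98453,-0.17522,0],[-0.1239,-0.69617,-0.70711]])
print(go(s,[.5313,-.1000,.0296],R.from_matrix(np.c_[x,y,z])))
E
```

```text
[ 0.18991685  0.79778912  1.59571794 -0.77831403  1.21575161  0.82901983]
[ 0.0026 -0.0002  0.0592 -0.0006 -0.0027 -0.0028]
```

Emit:
inch_along:
  moves:
    - [[0.0026,0,0.03],[0,-0.0027,-0.0028]]
    - [[0.0026,0,0.045],[0,-0.0027,-0.0028]]
    - [[0.0026,0,0.059],[0,-0.0027,-0.0028]]
    - [[0.0026,0,0.059],[0,-0.0027,-0.0028]]
    - [[0.0026,0,0.059],[0,-0.0027,-0.0028]]
    - [[0.0026,0,0.059],[0,-0.0027,-0.0028]]

```text
clock: 4.92
position: [0.5315, -0.0989, 0.0287]
tcp_rot: [0.707, 0.594, -0.294, 0.246]
contact_force: [0.0, 0.5, 0.1]
grip_width: 0.06
finger_force: 0.0
```

Emit:
inch_along:
  moves:
    - [[0,0,0],[0,0,0]]
    - [[0,0,0],[0,0,0]]
    - [[0,0,0],[0,0,0]]
    - [[0,0,0],[0,0,0]]
    - [[0,0,0],[0,0,0]]
    - [[0,0,0],[0,0,0]]
  jaw: 0.0
  force: 20

```text
clock: 5.68
position: [0.5311, -0.0992, 0.0284]
tcp_rot: [0.707, 0.594, -0.295, 0.246]
contact_force: [-0.3, 0.2, 0.1]
grip_width: 0.0238
finger_force: 20.0
```

Emit:
inch_along:
  moves:
    - [[-0.018,0,-0.018],[0,0,0]]
    - [[-0.035,0,-0.035],[0,0,0]]
    - [[-0.035,0,-0.035],[0,0.17,0]]
    - [[-0.035,0,-0.035],[0,0.34,0]]
    - [[-0.035,0,-0.035],[0,0.51,0]]
    - [[-0.035,0,-0.035],[0,0.68,0]]
    - [[-0.035,0,-0.035],[0,0.85,0]]
    - [[-0.035,0,-0.035],[0,1.02,0]]
    - [[-0.035,0,-0.035],[0,1.19,0]]
    - [[-0.035,0,-0.035],[0,1.36,0]]
    - [[-0.035,0,-0.035],[0,1.5,0]]
    - [[-0.035,0,-0.035],[0,1.571,0]]
    - [[-0.035,0,-0.035],[0,1.571,0]]
    - [[-0.035,0,-0.035],[0,1.571,0]]
    - [[-0.035,0,-0.035],[0,1.571,0]]

```text
clock: 7.55
position: [0.5314, -0.0986, 0.0783]
tcp_rot: [0.708, 0.594, 0.291, -0.246]
contact_force: [-0.2, 0.1, -0.4]
grip_width: 0.0241
finger_force: 20.0
```

```bash
python3 - <<'E'
from h import *
from station import env
s=env.get_state();print(s["q"],s["finger_force"]);print(R.from_quat(s["tcp_rot"]).as_matrix().round(3))
f=env.grab_frame("side");c=cam(f)
p=proj(c,s["position"])[0].astype(int);print(p)
a=f["color"][p[1]-45:p[1]+45,p[0]-60:p[0]+60];cv2.imwrite("pics/s1.png",cv2.resize(a,None,fx=6,fy=6,interpolation=cv2.INTER_CUBIC))
E
```

```text
[-0.69497855  0.77960339  1.62854562  0.69233787  1.27453488 -0.9166521 ] 19.99968663789332
[[ 0.124  0.985  0.121]
 [ 0.699 -0.173  0.694]
 [ 0.704 -0.002 -0.71 ]]
[318 215]
```

View pics/s1.png

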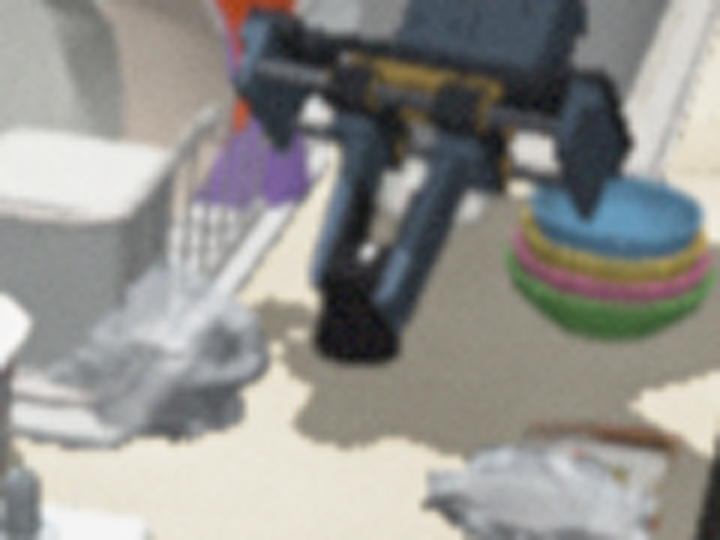

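Emit:
inch_along:
  moves:
    - [[-0.014,0,0.014],[0,0,0]]
    - [[-0.024,0,0.024],[0,0,0]]
    - [[-0.028,0,0.028],[0,0,0]]
    - [[-0.029,0,0.029],[0,0,0]]
    - [[-0.03,0,0.03],[0,0,0]]
    - [[-0.03,0,0.03],[0,0,0]]

```text
clock: 8.35
position: [0.5312, -0.0993, 0.0356]
tcp_rot: [0.709, 0.594, 0.292, -0.246]
contact_force: [0.2, 1.0, -0.5]
grip_width: 0.0238
finger_force: 20.0
```

Emit:
inch_along:
  moves:
    - [[-0.0007,0,0.0007],[0,0,0]]
    - [[-0.0014,0,0.0014],[0,0,0]]
    - [[-0.0014,0,0.0014],[0,0,0]]

```text
clock: 8.72
position: [0.5313, -0.0993, 0.035]
tcp_rot: [0.708, 0.593, 0.293, -0.246]
contact_force: [-5.8, -5.0, 21.9]
grip_width: 0.0239
finger_force: 20.0
```

Emit:
inch_along:
  moves:
    - [[-0.0007,0,0.0007],[0,0,0]]
    - [[-0.0014,0,0.0014],[0,0,0]]
    - [[-0.0014,0,0.0014],[0,0,0]]

```text
clock: 9.1
position: [0.5313, -0.0993, 0.0334]
tcp_rot: [0.708, 0.593, 0.293, -0.246]
contact_force: [-7.0, -7.0, 27.8]
grip_width: 0.0239
finger_force: 21.3
```

Emit:
inch_along:
  moves:
    - [[0.0007,0,-0.0007],[0,0,0]]
    - [[0.0007,0,-0.0007],[0,0,0]]
    - [[0.0007,0,-0.0007],[0,0,0]]

```text
clock: 9.48
position: [0.5313, -0.0993, 0.0335]
tcp_rot: [0.708, 0.593, 0.292, -0.246]
contact_force: [-2.1, -3.3, 12.6]
grip_width: 0.024
finger_force: 21.3
```

Emit:
inch_along:
  moves:
    - [[0,0,0],[0,0,0]]
    - [[0,0,0],[0,0,0]]
    - [[0,0,0],[0,0,0]]
    - [[0,0,0],[0,0,0]]
    - [[0,0,-0.03],[0,0,0]]
    - [[0,0,-0.08],[0,0,0]]
    - [[0,0,-0.11],[0,0,0]]
    - [[0,0,-0.11],[0,0,0]]
    - [[0,0,-0.11],[0,0,0]]
  jaw: 0.06

```text
clock: 10.6
position: [0.5175, -0.1749, 0.1098]
tcp_rot: [0.709, 0.593, 0.292, -0.247]
contact_force: [0.1, 0.4, 0.0]
grip_width: 0.0599
finger_force: 0.0
```

```bash
python3 - <<'E'
from h import *
from station import env
s=env.get_state()
# stem look: camera directly above stem (~.6147,.120), looking tilted; put TCP so that stem lies at picture centre
print(s["q"],go(s,[.523,-.134,.19],down(np.radians(80.2))))
E
```

```text
[-0.80315288  0.76172055  1.52347874  0.61433285  1.42094517 -0.90149253] [ 0.0858 -0.002  -0.0277 -0.0014 -0.7838 -0.0052]
```

Emit:
inch_along:
  moves:
    - [[0.02,0,-0.01],[0,-0.16,0]]
    - [[0.045,0,-0.01],[0,-0.32,0]]
    - [[0.07,0,-0.006],[0,-0.48,0]]
    - [[0.095,0,0],[0,-0.64,0]]
    - [[0.116,0,0.003],[0,-0.784,0]]
    - [[0.116,0,0.003],[0,-0.784,0]]
    - [[0.116,0,0.003],[0,-0.784,0]]
    - [[0.116,0,0.003],[0,-0.784,0]]

```text
clock: 11.6
position: [0.532, -0.0935, 0.1891]
tcp_rot: [0.767, 0.642, -0.001, -0.002]
contact_force: [0.4, 0.5, 0.3]
grip_width: 0.0602
finger_force: 0.0
```

```bash
python3 - <<'E'
from h import *
from station import env
import pickle
s=env.get_state();f=env.grab_frame("wrist");pickle.dump((s,f),open("w3.pkl","wb"))
print(s["q"]);c=cam(f,s);p=proj(c,[.5326,-.092,.046])[0].astype(int);print(p)
a=f["color"][p[1]-40:p[1]+50,p[0]-60:p[0]+60];cv2.imwrite("pics/w3c.png",cv2.resize(a,None,fx=6,fy=6,interpolation=cv2.INTER_CUBIC))
E
```

```text
[-2.84472818e-01  4.24236162e-01  1.60446922e+00 -9.77098080e-05
  1.11716420e+00 -1.07633930e-01]
[280 209]
```

View pics/w3c.png

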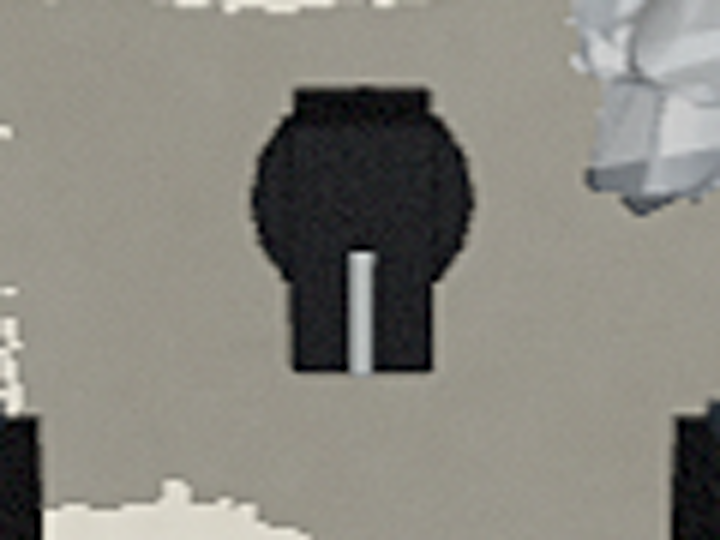

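Knob upright at crop centre (360,215), pointer toward tool -x, aligned with the tool. Now a closer look at the stem.

```bash
python3 - <<'E'
from h import *
from station import env
print(go(env.get_state(),[.6147,.045,.14],down(np.pi/2)))
E
```

```text
[ 0.1511  0.057   0.0491 -0.004  -0.0005 -0.1771]
```

Emit:
inch_along:
  moves:
    - [[0.05,0.02,0],[-0.004,0,-0.09]]
    - [[0.1,0.04,0],[-0.004,0,-0.177]]
    - [[0.151,0.057,0.01],[-0.004,0,-0.177]]
    - [[0.151,0.057,0.035],[-0.004,0,-0.177]]
    - [[0.151,0.057,0.049],[-0.004,0,-0.177]]
    - [[0.151,0.057,0.049],[-0.004,0,-0.177]]
    - [[0.151,0.057,0.049],[-0.004,0,-0.177]]
    - [[0.151,0.057,0.049],[-0.004,0,-0.177]]

```text
clock: 12.65
position: [0.6154, 0.0456, 0.1417]
tcp_rot: [0.707, 0.707, 0.001, 0.001]
contact_force: [-0.6, 0.4, 0.3]
grip_width: 0.0596
finger_force: 0.0
```

```bash
python3 - <<'E'
from h import *
from station import env
import pickle
s=env.get_state();f=env.grab_frame("wrist");pickle.dump((s,f),open("w4.pkl","wb"))
c=cam(f,s);p=proj(c,[.6147,.1204,.048])[0].astype(int);print(p)
a=f["color"][p[1]-35:p[1]+35,p[0]-45:p[0]+45];cv2.imwrite("pics/w4c.png",cv2.resize(a,None,fx=8,fy=8,interpolation=cv2.INTER_CUBIC))
E
```

```text
[279 130]
```

View pics/w4c.png

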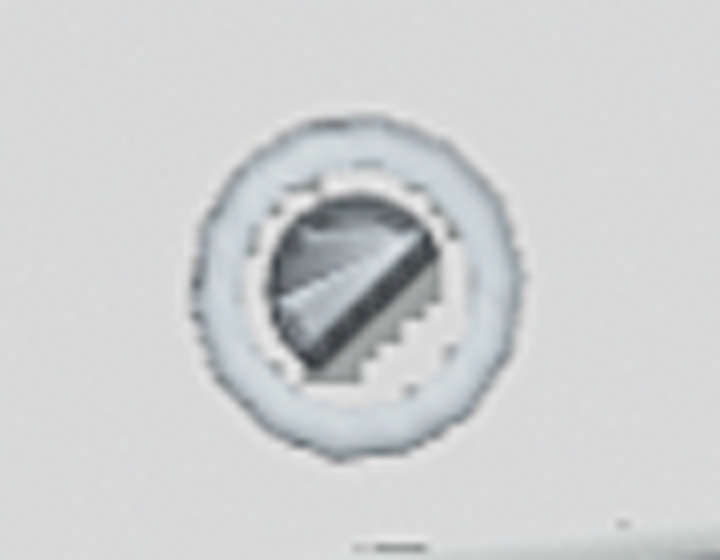

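Collar ring centre at crop (359,286); the stem's flat edge runs from (439,260) to (317,370), so it faces lower right.

```bash
python3 - <<'E'
from h import *
import pickle
s,f=pickle.load(open("w4.pkl","rb"));c=cam(f,s)
o=np.array([279-45,130-35]); q=lambda x,y:o+np.array([x,y])/8-.44
C=back(c,[q(359,286)],.048)[0]; e=back(c,[q(439,260),q(317,370)],.060)
d=e[0]-e[1]; n=np.array([d[1],-d[0],0]); n/=np.linalg.norm(n)
print("collar",C,"flat len",np.linalg.norm(d),"az",np.degrees(np.arctan2(n[1],n[0])),"dist of edge from C",(e.mean(0)-C)@n)
# knob
s,f=pickle.load(open("w3.pkl","rb"));c=cam(f,s);p=proj(c,[.5326,-.092,.046])[0].astype(int)
o=p-np.array([60,40]); q=lambda x,y:o+np.array([x,y])/6-.42
t=back(c,[q(362,372),q(293,372),q(432,372)],.046); m=back(c,[q(362,255)],.046)
u=m[0]-t[0];print(t,"line az",np.degrees(np.arctan2(u[1],u[0])),np.linalg.norm(u),"edge az",np.degrees(np.arctan2(*(t[2]-t[1])[1::-1])),np.linalg.norm(t[2]-t[1]))
# skirt top centre
k=back(c,[q(362,195)],.010);print("skirt",k)
w=t[2]-t[1];w=w/np.linalg.norm(w);u=np.array([-w[1],w[0],0]);print("centre from end", (t[1]+t[2])/2+.021*u)
from station import env
s=env.get_state();print("hover knob",R.from_quat(s["tcp_rot"]).as_euler("xyz"))
E
```

```text
collar [0.61424625 0.12038505 0.048     ] flat len 0.014567115329118197 az -48.7354077717158 dist of edge from C 0.0030750739170175858
[[ 0.52824075 -0.11298438  0.046     ]
 [ 0.51710156 -0.11101737  0.046     ]
 [ 0.53953854 -0.11498001  0.046     ]] line az 79.96927274399975 0.01974001455242637 edge az -10.015849597594906 0.022784217886523968
skirt [[ 0.53205283 -0.09133425  0.01      ]]
centre from end [ 0.53197239 -0.09231874  0.046     ]
hover knob [3.13898425e+00 7.30622481e-04 1.57186313e+00]
```

```bash
python3 - <<'E'
from h import *
from station import env
s=env.get_state()
print(go(s,[.532,-.092,.14],down(np.radians(80))),go(s,[.532,-.092,.037],down(np.radians(80))))
E
```

```text
[-0.1376 -0.0835  0.0015  0.0027  0.0005  0.1756] [-0.1375 -0.0837  0.1045  0.0027  0.0005  0.1756]
```

Emit:
inch_along:
  moves:
    - [[-0.05,-0.03,-0.01],[0.0027,0,0.09]]
    - [[-0.1,-0.06,-0.01],[0.0027,0,0.1756]]
    - [[-0.1376,-0.0835,0],[0.0027,0,0.1756]]
    - [[-0.1376,-0.0835,0.002],[0.0027,0,0.1756]]
    - [[-0.1376,-0.0835,0.03],[0.0027,0,0.1756]]
    - [[-0.1376,-0.0835,0.04],[0.0027,0,0.1756]]
    - [[-0.1376,-0.0835,0.04],[0.0027,0,0.1756]]
    - [[-0.1376,-0.0835,0.04],[0.0027,0,0.1756]]
  jaw: 0.042
  force: 30

```text
clock: 13.7
position: [0.5324, -0.0916, 0.1015]
tcp_rot: [0.766, 0.643, -0.0, 0.0]
contact_force: [-0.4, -0.4, 0.3]
grip_width: 0.042
finger_force: 0.0
```

```bash
python3 - <<'E'
from h import *
from station import env
s=env.get_state()
print(go(s,[.532,-.092,.037],down(np.radians(80))))
E
```

```text
[-0.0004 -0.0003  0.0645 -0.0002  0.0008  0.001 ]
```

Emit:
inch_along:
  moves:
    - [[0,0,0.03],[0,0,0]]
    - [[0,0,0.055],[0,0,0]]
    - [[0,0,0.0645],[0,0,0]]
    - [[0,0,0.0645],[0,0,0]]
    - [[0,0,0.0645],[0,0,0]]

```text
clock: 14.32
position: [0.5323, -0.0919, 0.0373]
tcp_rot: [0.766, 0.643, -0.0, 0.0]
contact_force: [-0.2, -0.7, 0.7]
grip_width: 0.0426
finger_force: 0.0
```

Emit:
inch_along:
  moves:
    - [[0,0,0],[0,0,0]]
    - [[0,0,0],[0,0,0]]
    - [[0,0,0],[0,0,0]]
    - [[0,0,0],[0,0,0]]
    - [[0,0,0],[0,0,0]]
  jaw: 0
  force: 35

```text
clock: 14.95
position: [0.532, -0.0918, 0.0368]
tcp_rot: [0.766, 0.643, -0.0, 0.0]
contact_force: [-1.0, 1.1, 6.9]
grip_width: 0.0238
finger_force: 35.0
```

```bash
python3 - <<'E'
from h import *
from station import env
s=env.get_state()
# knob centre (.532,-.092) relative to TCP, knob az -100 ; keep offset in tool frame
off=R.from_quat(s["tcp_rot"]).inv().apply(np.array([.532,-.092,0])-s["position"]*[1,1,0]);print("off",off)
az=np.radians(180-48.7)
Rg=down(az); off[1]=0;off[2]=0
for h in (.125,):
  print(s["position"],go(s,np.array([.6142,.1204,h])-Rg.apply(off),Rg))
E
```

```text
off [-1.44442054e-04  6.99457176e-05  8.29389625e-08]
[ 0.53195613 -0.09184563  0.03676425] [ 2.233e-01  4.410e-02 -8.840e-02 -7.000e-04  5.000e-04 -8.949e-01]
```

Emit:
inch_along:
  moves:
    - [[0,0,-0.05],[0,0,0]]
    - [[0,0,-0.1],[0,0,0]]
    - [[0.02,0.01,-0.12],[0,0,-0.15]]
    - [[0.07,0.02,-0.12],[0,0,-0.3]]
    - [[0.12,0.03,-0.12],[0,0,-0.45]]
    - [[0.17,0.035,-0.12],[0,0,-0.6]]
    - [[0.2,0.04,-0.12],[0,0,-0.75]]
    - [[0.2233,0.0441,-0.12],[0,0,-0.895]]
    - [[0.2233,0.0441,-0.12],[0,0,-0.895]]
    - [[0.2233,0.0441,-0.1],[0,0,-0.895]]
    - [[0.2233,0.0441,-0.0884],[0,0,-0.895]]
    - [[0.2233,0.0441,-0.0884],[0,0,-0.895]]
    - [[0.2233,0.0441,-0.0884],[0,0,-0.895]]
    - [[0.2233,0.0441,-0.0884],[0,0,-0.895]]

```text
clock: 16.7
position: [0.6142, 0.1205, 0.1252]
tcp_rot: [0.412, 0.911, -0.0, -0.0]
contact_force: [-0.3, 0.1, -0.8]
grip_width: 0.0236
finger_force: 35.0
```

```bash
python3 - <<'E'
from h import *
from station import env
s=env.get_state();print(s["q"])
print(go(s,[.6142,.1204,.125],down(np.radians(131.3))))
f=env.grab_frame("side");c=cam(f);p=proj(c,[.6142,.1204,.08])[0].astype(int);print(p)
a=f["color"][p[1]-40:p[1]+35,p[0]-50:p[0]+50];cv2.imwrite("pics/s2.png",cv2.resize(a,None,fx=7,fy=7,interpolation=cv2.INTER_CUBIC))
E
```

```text
[ 9.85488286e-02  6.07167488e-01  1.45705835e+00 -4.17044104e-04
  1.07767496e+00 -6.21905453e-01]
[-0.0001 -0.0001  0.0002 -0.0005  0.0001 -0.0002]
[260 245]
```

View pics/s2.png

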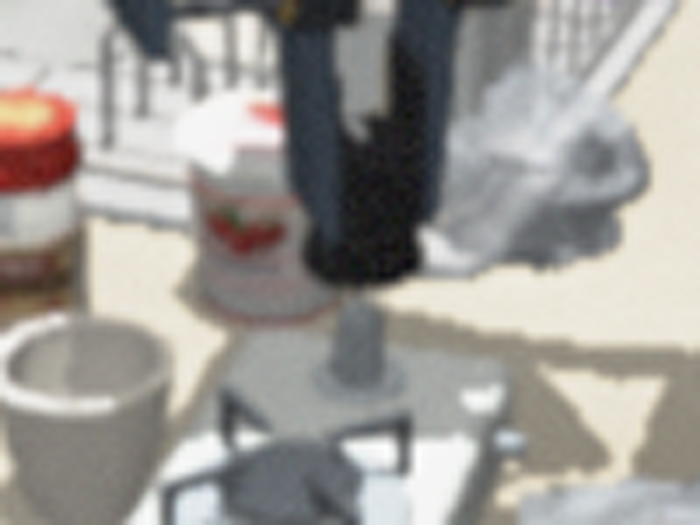

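The knob sits directly above the stem (skirt centre x≈363, stem x≈362). I descend in steps and watch the force.

Emit:
inch_along:
  moves:
    - [[0,0,0.006],[0,0,0]]
    - [[0,0,0.012],[0,0,0]]
    - [[0,0,0.016],[0,0,0]]
    - [[0,0,0.018],[0,0,0]]
    - [[0,0,0.018],[0,0,0]]
    - [[0,0,0.018],[0,0,0]]

```text
clock: 17.5
position: [0.614, 0.1206, 0.1066]
tcp_rot: [0.412, 0.911, -0.0, -0.0]
contact_force: [0.1, -0.1, -0.6]
grip_width: 0.0238
finger_force: 35.0
```

Emit:
inch_along:
  moves:
    - [[0,0,0.002],[0,0,0]]
    - [[0,0,0.004],[0,0,0]]
    - [[0,0,0.005],[0,0,0]]
    - [[0,0,0.005],[0,0,0]]

```text
clock: 18.0
position: [0.614, 0.1206, 0.1015]
tcp_rot: [0.412, 0.911, -0.0, -0.0]
contact_force: [1.8, 1.2, -1.6]
grip_width: 0.0243
finger_force: 35.0
```

Emit:
inch_along:
  moves:
    - [[0,0,0.003],[0,0,0]]
    - [[0,0,0.006],[0,0,0]]
    - [[0,0,0.009],[0,0,0]]
    - [[0,0,0.009],[0,0,0]]
    - [[0,0,0.009],[0,0,0]]

```text
clock: 18.62
position: [0.6139, 0.1206, 0.0924]
tcp_rot: [0.412, 0.911, -0.0, -0.0]
contact_force: [3.1, 2.1, -2.5]
grip_width: 0.024
finger_force: 35.0
```

Emit:
inch_along:
  moves:
    - [[0,0,0.002],[0,0,0]]
    - [[0,0,0.004],[0,0,0]]
    - [[0,0,0.004],[0,0,0]]

```text
clock: 19.0
position: [0.614, 0.1206, 0.0886]
tcp_rot: [0.412, 0.911, -0.0, -0.0]
contact_force: [2.7, 0.9, 3.5]
grip_width: 0.0238
finger_force: 35.0
```

Emit:
inch_along:
  moves:
    - [[0,0,0.002],[0,0,0]]
    - [[0,0,0.003],[0,0,0]]
    - [[0,0,0.003],[0,0,0]]

```text
clock: 19.38
position: [0.614, 0.1205, 0.0856]
tcp_rot: [0.412, 0.911, -0.0, -0.0]
contact_force: [2.0, 2.6, 4.5]
grip_width: 0.0237
finger_force: 35.0
```

Emit:
inch_along:
  moves:
    - [[0,0,0.001],[0,0,0]]
    - [[0,0,0.0015],[0,0,0]]
    - [[0,0,0.0015],[0,0,0]]

```text
clock: 19.75
position: [0.6141, 0.1206, 0.0846]
tcp_rot: [0.412, 0.911, -0.0, -0.0]
contact_force: [0.6, 1.7, 11.9]
grip_width: 0.0237
finger_force: 35.0
```

Emit:
inch_along:
  moves:
    - [[0,0,0.001],[0,0,0]]
    - [[0,0,0.001],[0,0,0]]
    - [[0,0,0.001],[0,0,0]]

```text
clock: 20.12
position: [0.6141, 0.1206, 0.0844]
tcp_rot: [0.412, 0.911, -0.0, 0.0]
contact_force: [-3.9, 1.1, 25.8]
grip_width: 0.024
finger_force: 35.0
```

Emit:
inch_along:
  moves:
    - [[0,0,0.001],[0,0,0]]
    - [[0,0,0.001],[0,0,0]]
    - [[0,0,0.001],[0,0,0]]

```text
clock: 20.5
position: [0.6141, 0.1206, 0.0843]
tcp_rot: [0.412, 0.911, -0.0, 0.0]
contact_force: [-8.0, 0.4, 40.4]
grip_width: 0.0241
finger_force: 35.0
```

Emit:
inch_along:
  moves:
    - [[0,0,-0.0012],[0,0,0]]
    - [[0,0,-0.0012],[0,0,0]]
    - [[0,0,-0.0012],[0,0,0]]
    - [[0,0,-0.0012],[0,0,0]]
    - [[0,0,-0.0012],[0,0,0]]
    - [[0,0,-0.0012],[0,0,0]]

```text
clock: 21.25
position: [0.6141, 0.1206, 0.0845]
tcp_rot: [0.412, 0.911, -0.0, 0.0]
contact_force: [-3.9, 1.4, 22.4]
grip_width: 0.0238
finger_force: 35.0
```

Emit:
inch_along:
  moves:
    - [[0,0,0],[0,0,0]]
    - [[0,0,0],[0,0,0]]

```text
clock: 21.5
position: [0.6141, 0.1206, 0.0844]
tcp_rot: [0.412, 0.911, -0.0, 0.0]
contact_force: [-2.1, 1.3, 22.5]
grip_width: 0.0236
finger_force: 35.0
```

```bash
python3 -c "
from station import env
print(env.finish_job())"
```

```text
the job is handed in; nothing more can be done
None
```

I stood the knob upright, keyed it onto the stem and handed the job in still gripping it, pressed against the stem's stop (about 22 N down, 35 N grip) at 21.5 s; no verdict came back, and I took no picture of the seated knob or the bystanders afterwards.

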